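# Cover the mineral sample and hold the inspection lamp on it

### The job

The mineral chips in the small open dish are to be inspected under slanting light, with the dish closed so that no chip is lost. First set the dish's loose window lid on it, lowering it gently (not dropping it) until it sits fully down and level on the rim, and let go of it; then draw the pen lamp up out of the tool stand, tip it to a slant of about 45 degrees and finish while still holding it in the air, steady, with its lens about 9 to 10 cm from the middle of the dish and its beam pointing there, from whichever side you like. Do not push or tip the dish, and leave the other two tools in the stand and everything else on the table where they are.

Things in the scene. Friction and masses are not known exactly. Their poses are not given: they have to be found in the camera images.
- dish_mid (a point): Open round white dish, 50 mm outside diameter, 18 mm high, wall 2 mm, loose on the table (180 g), a few mineral chips lying in it below the rim. Point: its centre half-way up (9 mm above the table), z up. The lid fits over the outside of its rim. It stands to the left or to the right of the lid.
- lid_mid (a point): Loose lid of the dish, lying on the table open side down, as it will sit: ribbed white plastic ring, clear flat window as its top; 60 mm diameter, 13 mm high, 30 g. Point: its centre half-way up (6.5 mm above the lower edge), z up. Inside 54 mm wide (2 mm play all round the dish), 10.5 mm deep. Seated, the window rests on the dish's rim and this point is 5 mm above dish_mid.
- stand: Tool stand, fixed: pale wooden block 46 x 156 mm on a dark steel foot plate 70 x 180 mm, top 56 mm above the table; three equal upright blind bores in a row along its y axis, 55 mm apart (the middle one at its centre), 24 mm wide, 42 mm deep (floors 14 mm above the table). Origin: centre of its underside, z up.
- lamp_mid (a point): Pen lamp, aluminium, lens down in any one of the three bores, leaning up to 4 degrees; the tallest tool there (top 136 mm above the table), flat-topped with a small black push-switch. 122 mm long, 90 g; lens head 21 mm wide (lowest 26 mm), then a straight 18 mm barrel to the tail. Point: on its axis 61 mm from the lens; z runs from lens to tail, so the beam leaves along -z.
- lamp_lens (a point): Centre of the lamp's lens face, 61 mm below lamp_mid along the lamp; same axes.
- paint_pen_mid (a point): Bystander in another bore of the stand: a thick plastic paint pen, 94 mm long, with a white tapered round top (108 mm above the table). The point is its centre half-way up. Leave it.
- punch_mid (a point): Bystander in the third bore of the stand: a dark steel centre punch, 90 mm long, with a narrow neck and a mushroom-shaped head (104 mm above the table). The point is its centre half-way up. Leave it.
- reagent_a_mid (a point): Bystander: frosted white bottle with screw cap, 39 mm diameter, 89 mm high. The point is its centre half-way up.
- dropper_bottle_mid (a point): Bystander: small dropper bottle, 27 mm diameter, 60 mm high. The point is its centre half-way up.
- tape_roll_mid (a point): Bystander: roll of paper tape lying flat, 66 mm diameter, 19 mm high. The point is its centre half-way up.
Not all that is in view belongs to the job. Leave any orange look-alike of the part that bears lid_mid alone.

How it is judged:
By the outcome, as a careful person would: the job done as asked, in the order asked, and still so for the second after the job is handed in, while the arm keeps its last pose, push and grip.
It also fails if it takes over 56 s, if anything falls off the work surface, if the arm or the gripper's body presses on something with over 40 N, if the wrist force passes 120 N, or if a joint passes its speed limit or range.

### The arm

A 6-joint arm with a two-finger parallel gripper is mounted at the origin on the work surface; the furniture and walls round the work are solid. World frame = base frame: x ahead of the robot, y to its left, z up, the work surface at z = 0. Lengths are in m, angles in rad, forces in N, time in s.
With the tool pointing down it reaches from about 0.375 to 0.975 m from the base axis. Payload 3.8 kg.
Tool frame: the origin (TCP) lies midway between the tips of the shut fingers; the grasp point (between the pads) lies 19 mm behind it; x points along the fingers, y is the direction in which the jaws open and shut, and the axes are right-handed (so a half turn about x gives the same grasp; the last joint's range is limited). The gripper opens to 88 mm and grips with 3 to 60 N. Pads are 18 mm wide; open, the fingers measure 123 mm over their backs; the gripper's body (75 mm by 187 mm) begins 45 mm behind the grasp point.
Start: joints at [-1.293, 0.264, 1.604, -0, 1.274, -0.037], TCP at [0.209, -0.642, 0.239] pointing down, gripper open.
Joint ranges: [-2.63, 2.63], [-0.94, 2.18], [0.31, 2.57], [-1.31, 4.45], [0, 2.66], [-2.55, 2.55]. Speed limits (rad/s): [2.57, 2.57, 3.14, 3.14, 3.14, 3.14].

### API

Orientations are given as a unit quaternion [w, x, y, z].
In Python, from bench import manip gives the robot as it stands.
- The arm moves only by the tool arm_command, never from a script. Its argument "deltas" is a list of rows, each a list of 2 entries, a list of its own where there are three numbers: the shift along the world's x, y, z in cm, then the turn about the world's z in rad. A call has 1 to 10 rows; each row is the pose to reach, as a shift and turn from the pose commanded when the call began; what a row does not reach only later rows make up. A row lasts 1/12 s, in which the tool goes at most 41.7 mm and 7.16 degrees, less where a joint would pass 70% of its speed; a pose out of reach is approached as far as the arm can. A call with a gripper value outside its range is refused whole. "claw" is the closure, from 0 (fully open) to 1 (shut), set as the call begins (left out, the last holds). The fingers move at their own pace and stop on an object; "grip_force" is the grip in N (left out, the last holds). Time passes only in rows, so rows that repeat a pose let the fingers close. It gives the time, the measured TCP pose, the force and the opening at its end, in the units of the state.
- manip.observe(): the state, without advancing time (a new reading comes with each control period).
- manip.camera(name): name is "scene" or "top" or "wrist"; returns the picture (420x560x3 uint8, blue, green, red); there is no depth.
- manip.camera_model(name): a dict with "fx", "fy", "cx", "cy" (pixels), "k1" (the pictures are not rectified: a ray, as slopes to the right and down, at radius r is drawn at 1 + k1 r^2 times it, then the intrinsics apply), "position" and "rotation" of the camera in the world; the wrist camera has in their place "mount" (4x4, takes a point from camera to tool coordinates, whose origin is the TCP and whose axes are the tool frame's). Camera axes: x right, y up, looking along -z (the intrinsics and any distortion apply to the point x, -y, -z); pixel columns grow to the right and rows downward; lengths in m; the calibration is good to about 2 mm. A picture is of the moment at which its call begins: read the wrist's pose just before it. camera_model takes no time and is no camera call.
- manip.hand_in(): hands the job in, once; it reports no verdict.
The state is a dict: "time": time; "qpos": joint angles; "joint_vel": joint speeds; "tau": joint torques, N m; "tool_pos": TCP position; "tcp_rot": TCP orientation; "contact_force": force on the tool from outside, world axes, zero at the start; "wrist_torque": the same for the moment, N m; "width": opening from 0.0 (shut) to 1.0 (fully open).
Only numpy, scipy, OpenCV 4.12 (cv2) and the standard library are available. Lean on these libraries where they do the work, as an engineer would, in place of code of your own. Each camera call takes 0.05 s, during which the arm holds its last target. There are 200 camera calls.

## Working session

There is one attempt and no reset: what is moved stays moved. The work goes in short steps, Python scripts to look and compute and a tool call to move; the robot and the scene stay as the last step left them, time stands still between calls to the robot, and variables do not carry over. Pictures are saved under pics/ and viewed, about 8 in all and at most 12, crops included, and the job is handed in when it is done.

Besides the shell and the picture viewer there is one more tool, called after ">>>" in YAML: its name, and indented under it one key for each argument. arm_command: Moves the arm, as the interface text tells. Its arguments: {"type":"object","properties":{"deltas":{"type":"array"},"claw":{"type":"number"},"grip_force":{"type":"number"}},"required":["deltas"]}

```bash
mkdir -p pics; ls; cat > h.py <<'E'
import numpy as np, cv2
from bench import manip
from scipy.spatial.transform import Rotation as R
def model(n,s=None):
    m=manip.camera_model(n)
    if n=='wrist':
        s=s or manip.observe(); q=s['tcp_rot']; T=np.eye(4); T[:3,:3]=R.from_quat([q[1],q[2],q[3],q[0]]).as_matrix(); T[:3,3]=s['tool_pos']
        M=T@np.array(m['mount']); m['position'],m['rotation']=M[:3,3],M[:3,:3]
    m['K']=np.array([[m['fx'],0,m['cx']],[0,m['fy'],m['cy']],[0,0,1]]); m['D']=np.array([m['k1'],0,0,0.])
    m['R']=np.array(m['rotation']); m['p']=np.array(m['position']); return m
def ray(m,uv):
    x,y=cv2.undistortPoints(np.array([[uv]],float),m['K'],m['D'])[0,0]
    d=m['R']@np.array([x,-y,-1]); return m['p'],d
def onz(m,uv,z):
    p,d=ray(m,uv); return p+d*(z-p[2])/d[2]
def proj(m,P):
    c=(np.atleast_2d(P)-m['p'])@m['R']; c=c*[1,-1,-1]
    return cv2.projectPoints(c,np.zeros(3),np.zeros(3),m['K'],m['D'])[0][:,0]
def snap(n,f=None):
    s=manip.observe(); m=model(n,s); i=manip.camera(n)
    if f: cv2.imwrite(f'pics/{f}.png',i)
    return i,m
E
python3 - <<'E'
from h import *
for n in('scene','top','wrist'):
    i,m=snap(n,n+'0'); print(n,m['p'].round(3),m['fx'],m['k1'],(-m['R'][:,2]).round(2))
s=manip.observe(); print(s['time'],s['tool_pos'],s['tcp_rot'],s['width'])
E
```

```text
picsTraceback (most recent call last):
  File "<stdin>", line 3, in <module>
IndexError: too many indices for array: array is 1-dimensional, but 2 were indexed
```

View pics/scene0.png

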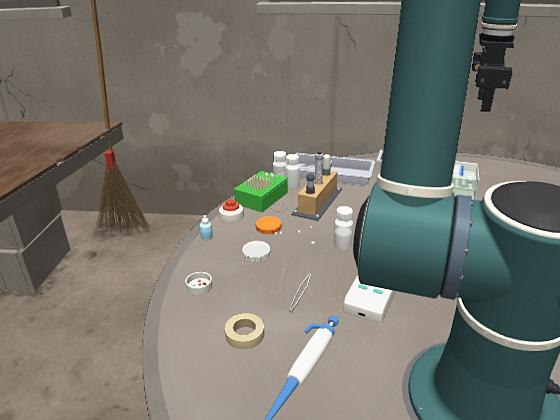

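```bash
python3 - <<'E'
s=open('h.py').read()
s=s.replace("    m['R']=np.array(m['rotation'])","    r=np.array(m['rotation'])\n    m['R']=r if r.ndim==2 else R.from_quat(r[[1,2,3,0]]).as_matrix()")
open('h.py','w').write(s)
E
python3 - <<'E'
from h import *
for n in('scene','top','wrist'):
    i,m=snap(n,n+'0'); print(n,m['rotation'],m['p'].round(3),m['fx'],m['k1'],(-m['R'][:,2]).round(2))
s=manip.observe(); print(s['time'],s['tool_pos'],s['tcp_rot'],s['width'])
E
```

```text
scene [-0.258809   -0.15973937  0.4785973   0.82367825] [-0.017  0.521  0.573] 460.31482310500513 -0.054719689977858935 [ 0.51 -0.71 -0.49]
top [ 0.70765532  0.07626604 -0.07546931 -0.69836367] [ 0.241 -0.147  1.267] 478.7906582027725 -0.17361045769508032 [ 0.21  0.   -0.98]
wrist [[ 0.30979892  0.91212899  0.26841262]
 [-0.9508008   0.29766436  0.08587068]
 [-0.00157173 -0.28180958  0.95946907]] [ 0.277 -0.619  0.385] 294.79156923028785 -0.013537075163665369 [-0.27 -0.09 -0.96]
0.2 [ 0.20887299 -0.64140621  0.23786854] [-0.11033341 -0.69830938 -0.11133985  0.69842249] 0.9991985285398541
```

View pics/top0.png

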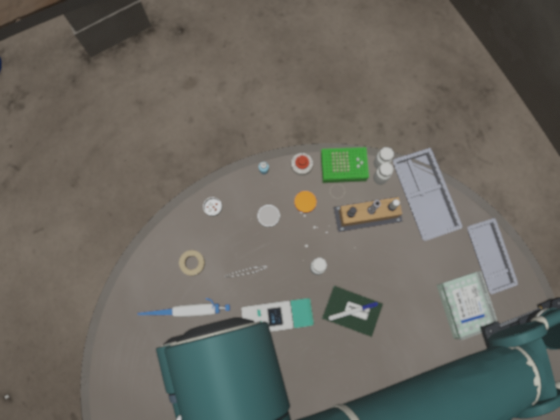

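```bash
python3 - <<'E'
from h import *
t=cv2.imread('pics/top0.png'); s=cv2.imread('pics/scene0.png')
a=cv2.resize(t[180:245,190:415],None,fx=3.5,fy=3.5,interpolation=2)
b=cv2.resize(s[145:300,180:370],None,fx=2.3,fy=2.3,interpolation=2)
c=np.zeros((a.shape[0]+b.shape[0],800,3),np.uint8); c[:a.shape[0],:a.shape[1]]=a; c[a.shape[0]:,:b.shape[1]]=b
print(a.shape,b.shape);cv2.imwrite('pics/c1.png',c)
E
```

```text
(228, 788, 3) (356, 437, 3)
```

View pics/c1.png

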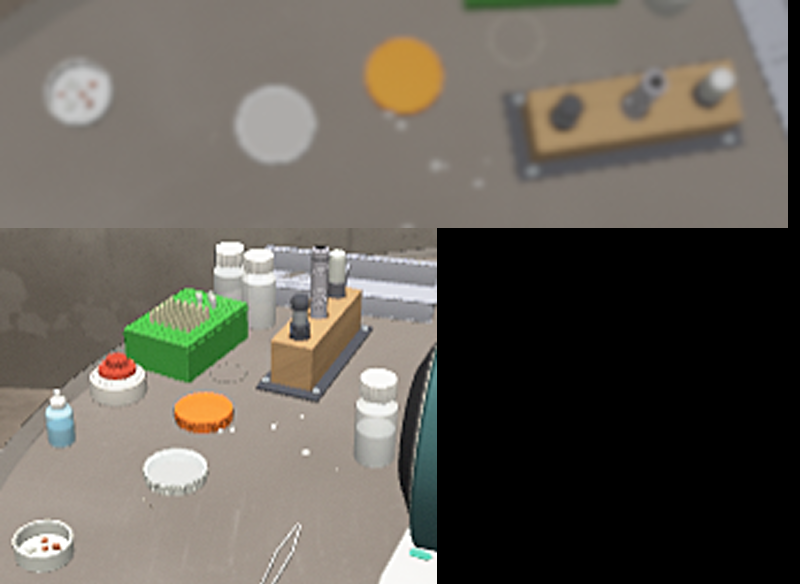

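```bash
cat >> h.py <<'E'
def blob(i,uv,win,lo):
    u,v=map(int,uv); w=win; c=i[v-w:v+w,u-w:u+w].min(2); c=(c>lo).astype(np.uint8)
    n,l,st,ce=cv2.connectedComponentsWithStats(c); k=1+np.argmax(st[1:,4]); x,y,W,H,a=st[k]
    h=cv2.convexHull(np.argwhere(l==k)[:,::-1].astype(np.int32)); M=cv2.moments(h)
    return (M['m10']/M['m00']+u-w, M['m01']/M['m00']+v-w),W,H,a
E
python3 - <<'E'
from h import *
i=cv2.imread('pics/top0.png'); m=model('top'); f=lambda u,v:(190+u/3.5-.35,180+v/3.5-.35)
for n,uv,z in(('dish',f(78,92),.018),('lid',f(275,124),.013)):
    b=blob(i,uv,16,145 if n=='dish' else 140); print(n,b,onz(m,b[0],z).round(4),onz(m,f(*{'dish':(78,92),'lid':(275,124)}[n]),z).round(4))
print('orange',onz(m,f(404,76),.013).round(3))
print('lamptop',onz(m,f(653,83),.136).round(4))
print('punch top',onz(m,f(571,106),.104).round(4),'pen top',onz(m,f(722,80),.108).round(4))
for p in((528,157),(742,123),(738,62),(526,90)): print('block top',onz(m,f(*p),.056).round(3))
for p in((512,90),(520,180),(743,145)): print('foot',onz(m,f(*p),.006).round(3))
print('tape',onz(m,(191,263),.019).round(3),'reag',onz(m,(319,265),.089).round(3),'drop',onz(m,(263,167),.06).round(3),'green',onz(m,(345,180),.05).round(3),[onz(m,p,.06).round(3) for p in((322,149),(322,181),(367,178))])
print('redcap',onz(m,(302,162),.04).round(3))
E
```

```text
dish ((212.05634758995248, 206.09843856076034), np.int32(19), np.int32(19), np.int32(253)) [0.5208 0.0449 0.018 ] [0.5213 0.0453 0.018 ]
lid ((268.1301225179552, 215.099281791297), np.int32(24), np.int32(23), np.int32(415)) [ 0.4992 -0.106   0.013 ] [ 0.4993 -0.1063  0.013 ]
orange [ 0.538 -0.205  0.013]
lamptop [ 0.5066 -0.3731  0.136 ]
punch top [ 0.4964 -0.3198  0.104 ] pen top [ 0.5161 -0.429   0.108 ]
block top [ 0.468 -0.294  0.056]
block top [ 0.496 -0.456  0.056]
block top [ 0.542 -0.455  0.056]
block top [ 0.519 -0.294  0.056]
foot [ 0.53  -0.289  0.006]
foot [ 0.459 -0.294  0.006]
foot [ 0.489 -0.469  0.006]
tape [0.367 0.094 0.019] reag [ 0.36  -0.236  0.089] drop [ 0.619 -0.091  0.06 ] green [ 0.589 -0.309  0.05 ] [array([ 0.671, -0.247,  0.06 ]), array([ 0.583, -0.247,  0.06 ]), array([ 0.593, -0.366,  0.06 ])]
redcap [ 0.64  -0.195  0.04 ]
```

```bash
python3 - <<'E'
from h import *
s=manip.observe(); q=s['tcp_rot']; A=R.from_quat([q[1],q[2],q[3],q[0]]).as_matrix()
print(A.round(3), 'jaw az',np.degrees(np.arctan2(A[1,1],A[0,1])),s['qpos'],s['tool_pos'])
E
```

```text
[[-0.     0.31  -0.951]
 [ 0.001 -0.951 -0.31 ]
 [-1.    -0.001 -0.   ]] jaw az -71.96376970382741 [-1.29290556e+00  2.64474773e-01  1.60483164e+00  1.28529871e-05
  1.27371847e+00 -3.69045659e-02] [ 0.20887299 -0.64140621  0.23786854]
```

>>> arm_command:
  deltas:
    - [[3,4,0],0.1]
    - [[6,8,0],0.2]
    - [[9,11,0],0.3]
    - [[11,14,0],0.4]
    - [[13,17,0],0.5]
    - [[15,20,0],0.6]
    - [[17,23,0],0.7]
    - [[19,26,0],0.8]
    - [[20,29,0],0.9]
    - [[21,32,0],1.0]

```text
time: 1.03
tool_pos: [0.4197, -0.32, 0.2386]
tcp_rot: [0.434, 0.559, 0.434, -0.558]
contact_force: [0.7, 0.1, 0.6]
width: 1.002
```

>>> arm_command:
  deltas:
    - [[1,3,0],0]
    - [[2,6,0],0]
    - [[4,9.5,0],0]
    - [[5,13,-1],0]
    - [[6.5,17,-3],0]
    - [[7.5,20,-5],0]
    - [[8,21.6,-8],0]
    - [[8,21.6,-10],0]
    - [[8,21.6,-12],0]
    - [[8,21.6,-12],0]

```text
time: 1.87
tool_pos: [0.4955, -0.1042, 0.1142]
tcp_rot: [-0.43, -0.558, -0.435, 0.561]
contact_force: [-0.6, -0.0, -0.3]
width: 1.002
```

```bash
python3 - <<'E'
from h import *
i,m=snap('wrist','w1'); s=manip.observe(); print(s['tool_pos'],s['qpos'])
print(proj(m,[[.499,-.106,.013],[.538,-.205,.013],[.521,.045,.018]]), proj(m,s['tool_pos']))
E
```

```text
[ 0.4967858  -0.10489967  0.11634707] [-2.57137095e-01  6.40329437e-02  2.07553852e+00 -4.09400902e-05
  1.00771319e+00 -1.80715387e-03]
[[289.71057981 208.64894137]
 [354.42477451 294.79917354]
 [267.90844668   8.78461351]] [[287.56219515 261.42492213]]
```

View pics/w1.png

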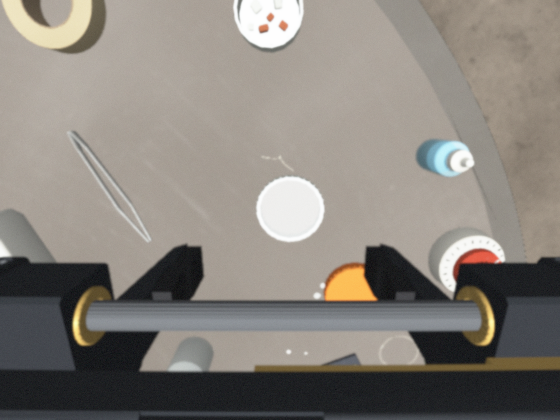

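```bash
python3 - <<'E'
from h import *
i,m=snap('wrist'); s=manip.observe(); print(s['tool_pos'])
b=blob(i,(290,209),45,180); print(b,onz(m,b[0],.012).round(4), 'dish approx',onz(m,(268,12.5),.018).round(4))
E
```

```text
[ 0.49827711 -0.1055809   0.11815984]
((287.85307989138204, 207.58282120908962), np.int32(69), np.int32(66), np.int32(3537)) [ 0.499  -0.1063  0.012 ] dish approx [0.5222 0.0426 0.018 ]
```

>>> arm_command:
  deltas:
    - [[0,0,-2],0]
    - [[0,0,-4],0]
    - [[0,0,-6],0]
    - [[0,0,-8],0]
    - [[0,0,-9.5],0]
    - [[0,0,-10.5],0]
    - [[0,0,-11.2],0]
    - [[0,0,-11.5],0]
    - [[0,0,-11.5],0]
    - [[0,0,-11.5],0]

```text
time: 2.8
tool_pos: [0.4999, -0.1061, 0.0046]
tcp_rot: [0.432, 0.56, 0.432, -0.559]
contact_force: [-0.1, -1.1, 0.5]
width: 1.001
```

>>> arm_command:
  deltas:
    - [[0,0,0],0]
    - [[0,0,0],0]
    - [[0,0,0],0]
    - [[0,0,0],0]
    - [[0,0,0],0]
    - [[0,0,0],0]
    - [[0,0,0],0]
    - [[0,0,0],0]
  claw: 1
  grip_force: 10

```text
time: 3.47
tool_pos: [0.4993, -0.1059, 0.004]
tcp_rot: [0.432, 0.56, 0.432, -0.56]
contact_force: [0.1, -0.0, 2.9]
width: 0.669
```

>>> arm_command:
  deltas:
    - [[0,0,0.5],0]
    - [[0,0,1.5],0]
    - [[0,0,3],0]
    - [[0,0,5],0]
    - [[0,1,6],0]
    - [[0.5,3,7],0]
    - [[1,5,8],0]
    - [[1,6,8],0]
    - [[1,6,8],0]
    - [[1,6,8],0]

```text
time: 4.3
tool_pos: [0.5084, -0.0453, 0.0833]
tcp_rot: [-0.433, -0.559, -0.433, 0.56]
contact_force: [-0.6, -0.5, -0.2]
width: 0.671
```

```bash
python3 - <<'E'
from h import *
import time
i,m=snap('wrist','w2'); s=manip.observe(); print(s['tool_pos'],s['width'],s['contact_force'])
t,mt=snap('top')
b=blob(t,(212,206),16,145); print('top dish',b,onz(mt,b[0],.018).round(4))
# dish rim circle in wrist, fit white pixels
print(proj(m,[[.521,.045,.018]]))
E
```

```text
[ 0.50808405 -0.04572053  0.08295405] 0.6697701828700452 [ 0.00945575 -0.18945227  0.1025977 ]
top dish ((212.25153374233128, 203.3435582822086), np.int32(19), np.int32(13), np.int32(170)) [0.5284 0.0447 0.018 ]
[[269.25486448  93.52905792]]
```

View pics/w2.png

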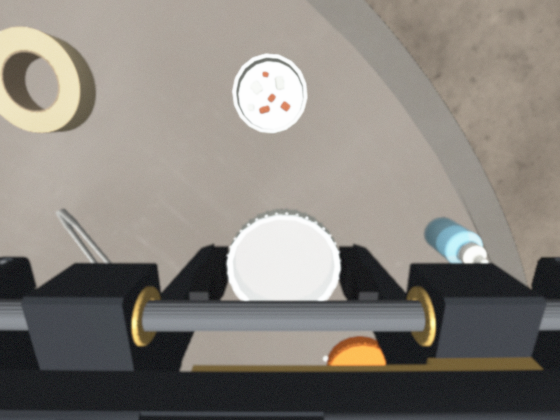

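```bash
python3 - <<'E'
from h import *
i,m=snap('wrist'); s=manip.observe(); g=i.min(2)
b=blob(i,(270,93),45,175); print(b)
print('dish',onz(m,b[0],.018).round(4), onz(m,(270,92),.018).round(4),'tcp',s['tool_pos'],'lidtop',onz(m,(284,259),.092).round(4))
for u in (240,250,260,270,280,290,300): 
    c=np.where(g[40:145,u]>175)[0]; print(u,c.min()+40,c.max()+40)
th=np.linspace(0,2*np.pi,5)[:4]; P=np.c_[.521+.025*np.cos(th),.045+.025*np.sin(th),np.full(4,.018)]; print(proj(m,P).round(1))
E
```

```text
((269.40891533563, 91.44694992518356), np.int32(76), np.int32(82), np.int32(4384))
dish [0.5212 0.0454 0.018 ] [0.5215 0.045  0.018 ] tcp [ 0.5080631  -0.04622634  0.08280614] lidtop [ 0.5087 -0.0416  0.092 ]
240 66 117
250 57 126
260 53 130
270 52 131
280 53 130
290 58 125
300 68 115
[[305.4  82.1]
 [259.1  52.5]
 [233.8 102.1]
 [278.8 129.3]]
```

```bash
python3 - <<'E'
from h import *
from scipy.optimize import least_squares
i,m=snap('wrist'); s=manip.observe(); g=i.min(2)
def fit(cols,v0,v1,thr,z,r):
    P=[]
    for u in cols:
        c=np.where(g[v0:v1,u]>thr)[0]
        if len(c): P.append(onz(m,(u,v0+c.min()-.5),z)[:2])
    P=np.array(P); f=least_squares(lambda x:np.hypot(*(P-x[:2]).T)-x[2],[*P.mean(0)-[0,.01],r],loss='soft_l1',f_scale=.0005)
    f2=least_squares(lambda x:np.hypot(*(P-x).T)-r,[*P.mean(0)-[0,.01]],loss='soft_l1',f_scale=.0005)
    print(f.x.round(4),f2.x.round(4))
for thr in(165,190): 
    fit(range(242,328,3),200,262,thr,.092,.030); fit(range(238,302,3),40,92,thr,.018,.025)
print(s['tool_pos'])
print(g[200:230,284])
E
```

```text
[ 0.5072 -0.046   0.0293] [ 0.507  -0.0467]
[0.5209 0.0446 0.0258] [0.5212 0.0454]
[ 0.5072 -0.0458  0.0288] [ 0.5068 -0.0471]
[0.5209 0.0445 0.0254] [0.5211 0.045 ]
[ 0.50815489 -0.04637631  0.0828441 ]
[155 158 158 158 159 160 157 156 151 140 136 136 148 162 190 224 245 252
 253 250 243 239 238 238 240 240 239 239 239 240]
```

>>> arm_command:
  deltas:
    - [[0.3,2.5,-1],0]
    - [[0.8,5.5,-2],0]
    - [[1.2,8,-3],0]
    - [[1.35,9.15,-4],0]
    - [[1.35,9.15,-4.8],0]
    - [[1.35,9.15,-5.3],0]
    - [[1.35,9.15,-5.3],0]
    - [[1.35,9.15,-5.3],0]
    - [[1.35,9.15,-5.3],0]

```text
time: 5.25
tool_pos: [0.5227, 0.0446, 0.031]
tcp_rot: [0.432, 0.56, 0.432, -0.56]
contact_force: [-0.8, -0.1, -1.4]
width: 0.672
```

```bash
python3 - <<'E'
from h import *
i,m=snap('wrist','w3'); s=manip.observe(); print(s['tool_pos'],s['contact_force'])
t,mt=snap('scene','s3')
print(proj(mt,[[.521,.045,.018]]))
cv2.imwrite('pics/s3c.png',np.hstack([cv2.resize(t[240:320,150:250],None,fx=4,fy=4,interpolation=2),cv2.resize(i[170:330,180:380],None,fx=2,fy=2)]))
E
```

```text
[0.52298039 0.04473544 0.03124913] [ 0.6296863   0.60504537 -0.19831045]
[[198.21929692 279.98233092]]
```

View pics/s3c.png

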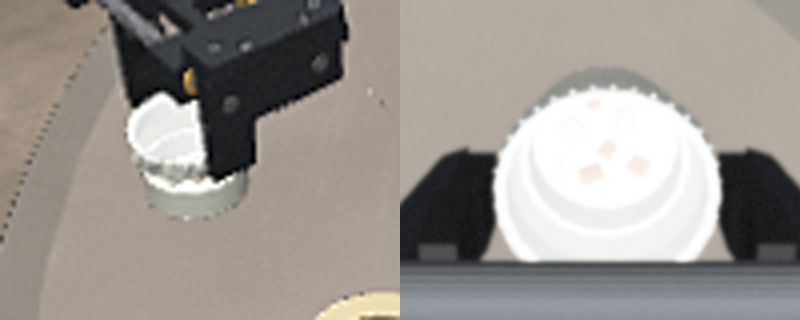

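>>> arm_command:
  deltas:
    - [[-0.05,0,-0.3],0]
    - [[-0.1,0,-0.6],0]
    - [[-0.1,0,-0.9],0]
    - [[-0.1,0,-1.1],0]
    - [[-0.1,0,-1.3],0]
    - [[-0.1,0,-1.45],0]
    - [[-0.1,0,-1.6],0]
    - [[-0.1,0,-1.6],0]
    - [[-0.1,0,-1.6],0]

```text
time: 6.1
tool_pos: [0.5214, 0.0457, 0.0146]
tcp_rot: [-0.432, -0.56, -0.432, 0.56]
contact_force: [0.0, -0.3, -0.3]
width: 0.668
```

>>> arm_command:
  deltas:
    - [[0,0,-0.1],0]
    - [[0,0,-0.15],0]
    - [[0,0,-0.2],0]
    - [[0,0,-0.25],0]
    - [[0,0,-0.3],0]
    - [[0,0,-0.33],0]
    - [[0,0,-0.33],0]
    - [[0,0,-0.33],0]

```text
time: 6.77
tool_pos: [0.5215, 0.0457, 0.0115]
tcp_rot: [0.432, 0.56, 0.432, -0.56]
contact_force: [-1.0, -0.1, 1.8]
width: 0.667
```

>>> arm_command:
  deltas:
    - [[0,0,-0.03],0]
    - [[0,0,-0.06],0]
    - [[0,0,-0.09],0]
    - [[0,0,-0.09],0]
    - [[0,0,-0.09],0]
    - [[0,0,-0.09],0]

```text
time: 7.27
tool_pos: [0.5216, 0.0457, 0.0114]
tcp_rot: [-0.432, -0.56, -0.432, 0.56]
contact_force: [-3.7, -0.5, 7.1]
width: 0.671
```

>>> arm_command:
  deltas:
    - [[0,0,0.06],0]
    - [[0,0,0.06],0]
    - [[0,0,0.06],0]

```text
time: 7.52
tool_pos: [0.5217, 0.0457, 0.0114]
tcp_rot: [0.432, 0.56, 0.432, -0.56]
contact_force: [-2.0, -0.2, 5.5]
width: 0.669
```

>>> arm_command:
  deltas:
    - [[0,0,0],0]
    - [[0,0,0],0]
    - [[0,0,0],0]
    - [[0,0,0],0]
    - [[0,0,0],0]
  claw: 0.1

```text
time: 7.93
tool_pos: [0.5213, 0.0457, 0.0108]
tcp_rot: [-0.432, -0.56, -0.432, 0.56]
contact_force: [0.4, 0.2, -0.4]
width: 0.901
```

>>> arm_command:
  deltas:
    - [[0,0,0.5],0]
    - [[0,0,1.5],0]
    - [[0,0,3],0]
    - [[0,0,5],0]
    - [[0,0,8],0]
    - [[0,0,11],0]
    - [[0,-1,14],0]
    - [[0,-3,16],0]
    - [[0,-5,17],0]
    - [[0,-5,17],0]

```text
time: 8.77
tool_pos: [0.5241, -0.0067, 0.186]
tcp_rot: [0.434, 0.562, 0.429, -0.558]
contact_force: [0.8, 0.2, -0.3]
width: 0.903
```

```bash
python3 - <<'E'
from h import *
i,m=snap('wrist','w4'); s=manip.observe(); print(s['tool_pos'],s['qpos'].round(3) if hasattr(s['qpos'],'round') else s['qpos'])
t,mt=snap('scene','s4'); P=proj(m,[[.521,.045,.02]])[0].astype(int); print(P)
k=lambda I,u,v:cv2.resize(I[max(v-50,0):max(v-50,0)+100,u-50:u+50],(400,400),interpolation=2)
cv2.imwrite('pics/c4.png',np.hstack([k(t,198,280),k(i,*P)]))
th=np.linspace(0,2*np.pi,9)[:8]
for z in(.0075,.0205): print(proj(mt,np.c_[.521+.030*np.cos(th),.045+.030*np.sin(th),np.full(8,z)]).round(1).tolist())
E
```

```text
[ 0.5229475  -0.00539363  0.18395556] [-0.058  0.015  1.99  -0.     1.131  0.2  ]
[267 145]
[[187.7, 278.8], [183.1, 286.1], [187.7, 292.6], [199.1, 294.3], [210.2, 290.0], [214.3, 282.5], [209.4, 276.3], [198.5, 274.8]]
[[187.0, 273.5], [182.3, 280.7], [186.9, 287.2], [198.4, 288.9], [209.6, 284.6], [213.7, 277.2], [208.8, 271.1], [197.8, 269.6]]
```

View pics/c4.png

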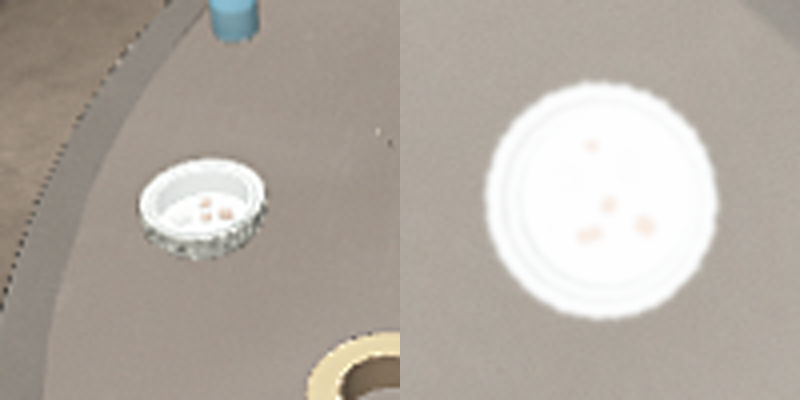

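>>> arm_command:
  deltas:
    - [[0,-3.5,1],-0.1]
    - [[0,-7.5,2],-0.2]
    - [[0,-11.5,3],-0.32]
    - [[0,-15,4],-0.44]
    - [[0,-19,4.6],-0.56]
    - [[0,-23,4.6],-0.68]
    - [[0,-27,4.6],-0.8]
    - [[-1,-31,4.6],-0.92]
    - [[-1.5,-34.5,4.6],-1.03]
    - [[-1.6,-36.8,4.6],-1.14]
  claw: 0.5

```text
time: 9.7
tool_pos: [0.5042, -0.374, 0.2252]
tcp_rot: [-0.059, -0.704, -0.06, 0.705]
contact_force: [0.2, -0.2, -0.0]
width: 0.503
```

>>> arm_command:
  deltas:
    - [[0,0,0],0]
    - [[0,0,0],0]
    - [[0,0,0],0]

```text
time: 9.95
tool_pos: [0.5054, -0.3706, 0.2256]
tcp_rot: [-0.061, -0.704, -0.063, 0.705]
contact_force: [0.2, 0.2, 0.1]
width: 0.5
```

```bash
python3 - <<'E'
from h import *
i,m=snap('wrist','w5'); s=manip.observe(); print(s['tool_pos'],s['width'],m['p'])
t,mt=snap('top'); 
print(proj(m,[[.5066,-.3731,.136],[.4964,-.3198,.104],[.5161,-.429,.108]]))
E
```

```text
[ 0.5055224  -0.37039087  0.22601515] 0.5029598265455654 [ 0.57594945 -0.35862815  0.37268707]
[[286.36366489 209.92782069]
 [228.595244   200.83331099]
 [347.11373138 201.84272795]]
```

View pics/w5.png

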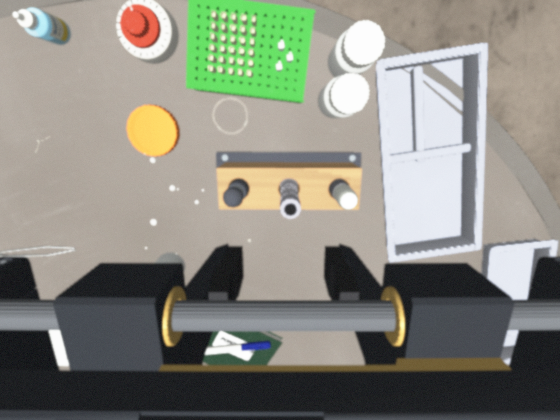

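```bash
python3 - <<'E'
from h import *
s=manip.observe(); m=model('wrist',s); print(s['tool_pos'])
print('lamp top',onz(m,(290,209),.136).round(4),'punch',onz(m,(236,193),.104).round(4),'pen',onz(m,(347,198),.108).round(4))
for p in((217,209),(361,210)): print('block front',onz(m,p,.056).round(4))
for p in((216,168),(362,168)): print('block back?',onz(m,p,.056).round(4))
c=np.array([.506,-.3735]); a=np.radians(10); Y=np.array([-np.sin(a),np.cos(a)])
print(proj(m,[[*(c+k*.055*Y),.056] for k in(-1,0,1)]))
i=cv2.imread('pics/w5.png'); print()
cv2.imwrite('pics/c5.png',cv2.resize(i[140:225,205:375],None,fx=4.5,fy=4.5,interpolation=2))
E
```

```text
[ 0.50570378 -0.37033344  0.22636692]
lamp top [ 0.5081 -0.3758  0.136 ] punch [ 0.5054 -0.3254  0.104 ] pen [ 0.52  -0.428  0.108]
block front [ 0.4707 -0.301   0.056 ]
block front [ 0.4982 -0.4605  0.056 ]
block back? [ 0.5165 -0.2946  0.056 ]
block back? [ 0.5444 -0.4498  0.056 ]
[[335.99479789 190.11105767]
 [286.09760509 189.93282291]
 [236.20042288 189.76927722]]
```

View pics/c5.png

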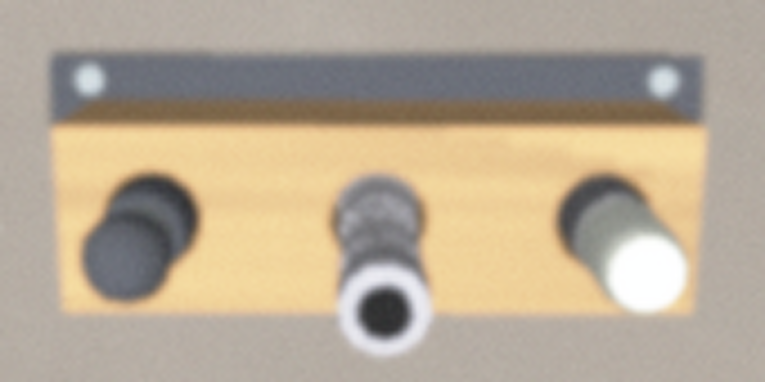

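>>> arm_command:
  deltas:
    - [[0.1,-0.2,-1.5],0]
    - [[0.2,-0.4,-3.5],0]
    - [[0.25,-0.45,-5],0]
    - [[0.25,-0.45,-6.5],0]
    - [[0.25,-0.45,-7.2],0]
    - [[0.25,-0.45,-7.5],0]
    - [[0.25,-0.45,-7.5],0]
    - [[0.25,-0.45,-7.5],0]

```text
time: 10.72
tool_pos: [0.5086, -0.3766, 0.153]
tcp_rot: [0.062, 0.705, 0.062, -0.704]
contact_force: [0.6, -0.4, -0.0]
width: 0.498
```

```bash
python3 - <<'E'
from h import *
i,m=snap('wrist','w6'); s=manip.observe(); print(s['tool_pos'],s['width'])
P=proj(m,[[.508,-.3758,.136],s['tool_pos']]);print(P)
E
```

```text
[ 0.50875477 -0.3769413   0.15337547] 0.4999206419885347
[[281.35502224 246.49813373]
 [283.49424107 258.42128033]]
```

View pics/w6.png

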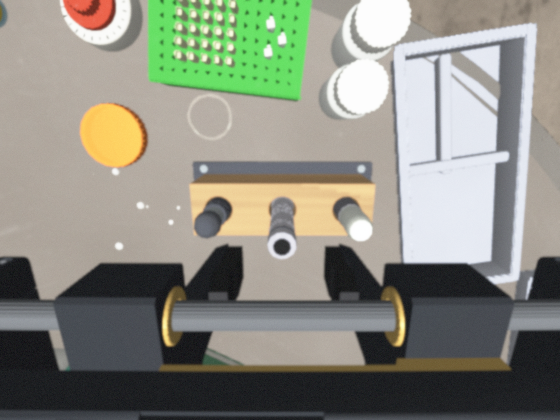

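>>> arm_command:
  deltas:
    - [[0.05,0.05,-1.5],0]
    - [[0.1,0.05,-3],0]
    - [[0.1,0.05,-4.5],0]
    - [[0.1,0.05,-5.5],0]
    - [[0.1,0.05,-6.1],0]
    - [[0.1,0.05,-6.3],0]
    - [[0.1,0.05,-6.3],0]
    - [[0.1,0.05,-6.3],0]

```text
time: 11.43
tool_pos: [0.5095, -0.3768, 0.0899]
tcp_rot: [0.062, 0.705, 0.061, -0.704]
contact_force: [0.8, 0.0, -0.5]
width: 0.503
```

>>> arm_command:
  deltas:
    - [[0,0,0],0]
    - [[0,0,0],0]
    - [[0,0,0],0]
    - [[0,0,0],0]
    - [[0,0,0],0]
    - [[0,0,0],0]
  claw: 1
  grip_force: 20

```text
time: 11.93
tool_pos: [0.5092, -0.3765, 0.0895]
tcp_rot: [0.062, 0.705, 0.062, -0.704]
contact_force: [0.1, 0.2, 2.0]
width: 0.196
```

>>> arm_command:
  deltas:
    - [[0,0,0.5],0]
    - [[0,0,1],0]
    - [[0,0,1.6],0]
    - [[0,0,2.2],0]
    - [[0,0,2.75],0]
    - [[0,0,2.75],0]
    - [[0,0,2.75],0]
    - [[0,0,2.75],0]

```text
time: 12.6
tool_pos: [0.5089, -0.3763, 0.1166]
tcp_rot: [0.062, 0.704, 0.062, -0.704]
contact_force: [-0.2, 0.5, -1.2]
width: 0.196
```

>>> arm_command:
  deltas:
    - [[-0.5,-0.1,0],0]
    - [[-1,-0.18,0],0]
    - [[-1.55,-0.27,0.05],0]
    - [[-2.2,-0.4,0],0]
    - [[-2.9,-0.52,-0.1],0]
    - [[-2.9,-0.52,-0.1],0]
    - [[-2.9,-0.52,-0.1],0]

```text
time: 13.18
tool_pos: [0.4786, -0.3816, 0.1154]
tcp_rot: [-0.061, -0.704, -0.062, 0.705]
contact_force: [-0.5, 1.1, -0.9]
width: 0.192
```

```bash
python3 - <<'E'
from h import *
i,m=snap('wrist','w7'); s=manip.observe(); print(s['tool_pos'],s['width'],s['contact_force'],s['wrist_torque'])
t,mt=snap('scene','s7'); P=proj(mt,[s['tool_pos']])[0].astype(int); print(P)
k=cv2.resize(t[P[1]-60:P[1]+60,P[0]-50:P[0]+50],(400,480),interpolation=2)
cv2.imwrite('pics/c7.png',np.hstack([k,cv2.resize(i[100:340,180:380],(400,480),interpolation=2)]))
E
```

```text
[ 0.47887243 -0.38155422  0.11545203] 0.19629156469919815 [-0.96750533  2.05060676  1.15628277] [3.06304904e-01 5.59171130e-02 3.87359165e-05]
[330 162]
```

View pics/c7.png

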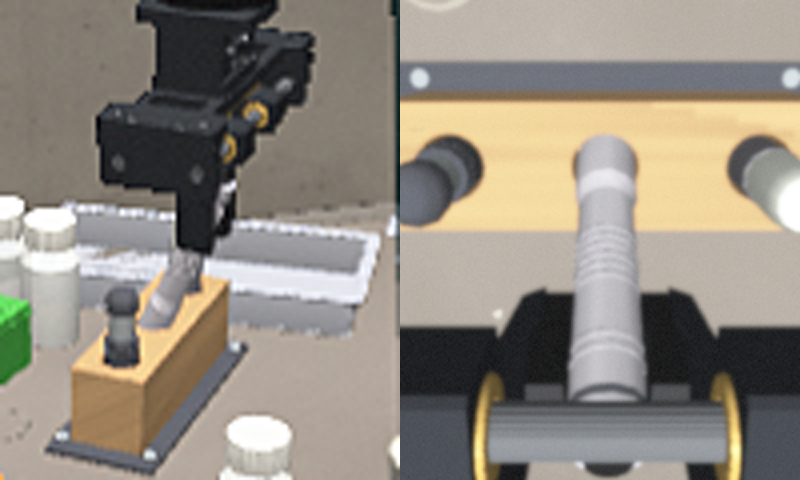

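>>> arm_command:
  deltas:
    - [[-0.65,-0.12,-0.2],0]
    - [[-1.3,-0.23,-0.45],0]
    - [[-1.95,-0.34,-0.75],0]
    - [[-2.55,-0.45,-1.1],0]
    - [[-3.1,-0.54,-1.5],0]
    - [[-3.1,-0.54,-1.5],0]
    - [[-3.1,-0.54,-1.5],0]
    - [[-3.1,-0.54,-1.5],0]

```text
time: 13.95
tool_pos: [0.4482, -0.387, 0.1003]
tcp_rot: [-0.061, -0.704, -0.062, 0.705]
contact_force: [-1.3, 0.7, 0.9]
width: 0.194
```

```bash
cat >> h.py <<'E'
def lampaxis(s,th,L):
    "lens centre and axis dir for tilt th(deg), L=grasp-to-lens"
    q=s['tcp_rot']; A=R.from_quat([q[1],q[2],q[3],q[0]]).as_matrix()
    G=np.array(s['tool_pos'])-.019*A[:,0]; f=-A[:,2]; f=np.array([f[0],f[1],0])/np.hypot(f[0],f[1]) # beam horizontal dir
    t=np.radians(th); d=np.sin(t)*f-np.array([0,0,np.cos(t)]); n=np.cos(t)*f+np.array([0,0,np.sin(t)])
    return G,G+L*d,d,n,A[:,1]
E
python3 - <<'E'
from h import *
s=manip.observe(); i,m=snap('wrist','w8'); print(s['tool_pos'],s['width'],s['contact_force'],s['wrist_torque'])
for th in(35,40,45,50):
    G,l,d,n,j=lampaxis(s,th,.0945); print(th,l.round(3),proj(m,[l+.0105*n,l,G+d*.05+.009*n,G]).round(1).tolist())
g=cv2.cvtColor(i,cv2.COLOR_BGR2HSV)
for v in range(130,270,5): print(v,g[v,283].tolist(),end=' ')
E
```

```text
[ 0.44817391 -0.38697342  0.10025369] 0.19433327956050211 [-1.32657683  0.70646515  0.85401014] [ 0.08416397  0.19145146 -0.01539142]
35 [ 0.502 -0.378  0.042] [[282.9, 135.8], [282.9, 148.3], [282.9, 187.1], [282.8, 275.5]]
40 [ 0.508 -0.376  0.047] [[282.9, 126.5], [282.9, 138.9], [282.8, 183.1], [282.8, 275.5]]
45 [ 0.514 -0.375  0.052] [[282.9, 117.4], [282.9, 129.7], [282.8, 179.5], [282.8, 275.5]]
50 [ 0.519 -0.374  0.059] [[282.9, 108.4], [282.9, 120.5], [282.8, 176.4], [282.8, 275.5]]
130 [120, 5, 245] 135 [120, 6, 246] 140 [120, 6, 245] 145 [120, 5, 245] 150 [120, 5, 245] 155 [114, 5, 247] 160 [114, 5, 247] 165 [125, 6, 244] 170 [115, 6, 245] 175 [120, 6, 244] 180 [120, 6, 245] 185 [120, 5, 245] 190 [120, 7, 244] 195 [125, 6, 242] 200 [115, 6, 243] 205 [115, 6, 244] 210 [115, 6, 243] 215 [114, 5, 243] 220 [120, 6, 243] 225 [120, 6, 243] 230 [124, 7, 241] 235 [120, 6, 244] 240 [115, 6, 243] 245 [120, 5, 244] 250 [120, 6, 243] 255 [120, 6, 243] 260 [120, 6, 243] 265 [120, 6, 243]
```

```bash
python3 - <<'E'
from h import *
i=cv2.imread('pics/w8.png'); g=cv2.cvtColor(i,cv2.COLOR_BGR2HSV)
for u in(276,283,290): print([tuple(g[v,u,1:].tolist()) for v in range(104,132,2)])
k=(g[...,1]<30)&(g[...,2]>200)
for v in range(110,265,15): 
    c=np.where(k[v,240:330])[0]+240; print(v,c.min() if len(c) else 0,c.max() if len(c) else 0)
E
```

```text
[(92, 240), (92, 239), (89, 241), (93, 239), (89, 240), (91, 239), (90, 239), (87, 239), (28, 237), (6, 241), (6, 242), (5, 243), (5, 243), (6, 243)]
[(92, 239), (91, 239), (91, 239), (88, 241), (90, 240), (92, 239), (93, 239), (77, 237), (9, 237), (5, 244), (5, 245), (6, 244), (6, 245), (5, 245)]
[(91, 239), (92, 238), (91, 238), (91, 238), (90, 239), (92, 238), (91, 238), (92, 239), (66, 236), (4, 233), (5, 235), (5, 237), (4, 235), (4, 236)]
110 0 0
125 269 295
140 268 295
155 267 295
170 267 295
185 269 295
200 269 295
215 268 296
230 268 296
245 268 296
260 268 296
```

>>> arm_command:
  deltas:
    - [[0,0,0],0]
    - [[0,0,0],0]
    - [[0,0,0],0]
    - [[-0.7,-0.1,0.8],0]
    - [[-1.5,-0.25,1.7],0]
    - [[-2.5,-0.4,2.8],0]
    - [[-3,-0.5,4.5],0]
    - [[-3,-0.5,6.5],0]
    - [[-3,-0.5,8.5],0]
    - [[-3,-0.5,10],0]
  grip_force: 35

```text
time: 14.83
tool_pos: [0.4185, -0.3927, 0.2038]
tcp_rot: [0.062, 0.705, 0.061, -0.704]
contact_force: [0.0, -0.5, -1.0]
width: 0.194
```

>>> arm_command:
  deltas:
    - [[0,1.5,0],0]
    - [[0,4,0],0.08]
    - [[0.5,7,0],0.17]
    - [[1,10.5,0],0.26]
    - [[1.5,14,0],0.36]
    - [[2,17.5,0],0.46]
    - [[2.5,21,0],0.56]
    - [[3,24.5,0],0.67]
    - [[3.4,27.5,0],0.78]
    - [[3.6,29.5,0],0.87]

```text
time: 15.67
tool_pos: [0.4535, -0.0936, 0.2]
tcp_rot: [0.354, 0.612, 0.355, -0.612]
contact_force: [-0.2, -0.1, -1.2]
width: 0.193
```

>>> arm_command:
  deltas:
    - [[0,1.5,-1],0]
    - [[0,2,-2],0]
    - [[0,2,-2],0]
    - [[0,2,-2],0]
    - [[0,2,-2],0]
    - [[0,2,-2],0]

```text
time: 16.17
tool_pos: [0.4551, -0.0779, 0.1809]
tcp_rot: [0.353, 0.613, 0.352, -0.613]
contact_force: [0.1, 1.2, -1.4]
width: 0.189
```

```bash
python3 - <<'E'
from h import *
s=manip.observe(); i,m=snap('wrist','w9'); print(s['time'],s['tool_pos'],s['width'],s['contact_force'])
for th in(40,44,48):
    G,l,d,n,j=lampaxis(s,th,.0945); print(th,l.round(3),np.degrees(np.arctan2(d[1],d[0])),proj(m,[l+.0105*n,l,G]).round(1).tolist())
g=cv2.cvtColor(i,cv2.COLOR_BGR2HSV)
for u in(276,283,290): print([tuple(g[v,u].tolist()) for v in range(106,134,2)])
snap('scene','s9'); snap('top','t9')
E
```

```text
16.1667 [ 0.45508833 -0.07787074  0.18089733] 0.18905446118776661 [ 0.11850869  1.15665372 -1.40484634]
40 [ 0.486 -0.025  0.128] 59.77638586794317 [[284.4, 127.0], [284.3, 139.4], [284.7, 276.0]]
44 [ 0.488 -0.021  0.132] 59.77638586794317 [[284.4, 119.7], [284.3, 132.0], [284.7, 276.0]]
48 [ 0.49  -0.017  0.137] 59.77638586794317 [[284.4, 112.5], [284.4, 124.7], [284.7, 276.0]]
[(14, 27, 181), (14, 27, 181), (15, 23, 180), (14, 24, 181), (17, 25, 184), (18, 24, 181), (13, 25, 183), (15, 22, 183), (135, 5, 220), (125, 6, 240), (120, 6, 243), (124, 7, 242), (124, 7, 243), (125, 6, 244)]
[(14, 27, 180), (15, 25, 183), (17, 27, 180), (15, 26, 178), (16, 24, 181), (15, 26, 178), (17, 26, 180), (8, 11, 194), (126, 5, 238), (114, 5, 244), (120, 6, 245), (120, 5, 245), (120, 6, 245), (120, 6, 245)]
[(12, 26, 180), (18, 26, 180), (20, 26, 178), (17, 26, 179), (16, 24, 177), (15, 25, 181), (16, 27, 181), (15, 26, 180), (0, 8, 203), (138, 5, 234), (120, 4, 239), (128, 4, 239), (125, 6, 239), (126, 5, 238)]
```

>>> arm_command:
  deltas:
    - [[0,0.2,-1],0]
    - [[0,0.5,-2.5],0]
    - [[0,0.8,-4],0]
    - [[0,1,-5],0]
    - [[0,1,-5.4],0]
    - [[0,1,-5.4],0]
    - [[0,1,-5.4],0]
    - [[0,1,-5.4],0]
    - [[0,1,-5.4],0]

```text
time: 17.07
tool_pos: [0.4558, -0.0672, 0.1275]
tcp_rot: [0.353, 0.613, 0.352, -0.612]
contact_force: [0.3, -0.4, -1.2]
width: 0.19
```

```bash
python3 - <<'E'
from h import *
D=np.array([.5212,.0452,.009])
s=manip.observe(); i,m=snap('wrist','w10'); print(s['time'],s['tool_pos'],s['width'],s['contact_force'])
t,mt=snap('scene','s10'); tt,mo=snap('top','t10')
G,l,d,n,j=lampaxis(s,43.7,.0945)
print('lens',l,'dist',np.linalg.norm(D-l),'miss',np.linalg.norm(np.cross(D-l,d)),(D-l)/np.linalg.norm(D-l)-d)
tl=l-.122*d
def outline(im,mm,name,c,sc):
    o=cv2.resize(im,None,fx=sc,fy=sc,interpolation=2)
    th=np.linspace(0,2*np.pi,40)
    for P,col in(([l+r*(np.cos(x)*n+np.sin(x)*j) for x in th for r in[.0105]],(0,0,255)),([tl+.009*(np.cos(x)*n+np.sin(x)*j) for x in th],(255,0,0)),([l,D],(0,255,0)),([D+[.030*np.cos(x),.03*np.sin(x),.0115] for x in th],(0,200,255))):
        cv2.polylines(o,[(proj(mm,P)*sc).astype(np.int32)],False,col,1)
    u,v=(proj(mm,[c])[0]*sc).astype(int); u0=max(0,u-200); v0=max(0,v-240); return cv2.resize(o[v0:v0+480,u0:u0+400],(400,480))
cv2.imwrite('pics/c10.png',np.hstack([outline(t,mt,'s',(l+D)/2,4),outline(i,m,'w',l,2)]))
E
```

```text
17.0667 [ 0.45578981 -0.06717642  0.12751111] 0.1898495290631606 [ 0.2996848  -0.3789716  -1.22537694]
lens [ 0.48854399 -0.01071042  0.07819069] dist 0.09476149666838486 miss 0.001004869969900307 [-0.00233429 -0.00743786 -0.00718899]
```

View pics/c10.png

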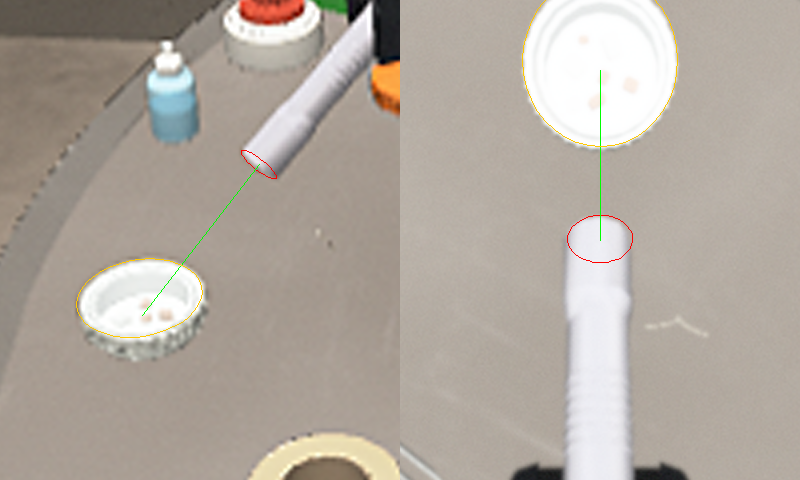

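>>> arm_command:
  deltas:
    - [[0,0,0],0]
    - [[0,0,0],0]
    - [[0,0,0],0]
    - [[0,0,0],0]
    - [[0,0,0],0]
    - [[0,0,0],0]

```text
time: 17.72
tool_pos: [0.455, -0.0669, 0.1266]
tcp_rot: [-0.353, -0.613, -0.353, 0.613]
contact_force: [0.3, 0.1, -1.2]
width: 0.191
```

```bash
python3 - <<'E'
from h import *
a=cv2.imread('pics/scene0.png').astype(int); b,_=snap('scene'); w=cv2.imread('pics/w10.png').astype(int); w2,_=snap('wrist')
d=np.abs(a-b).max(2)>60
n,l,st,c=cv2.connectedComponentsWithStats(d.astype(np.uint8)); print([s.tolist() for s in st[1:] if s[4]>15])
print('wrist lamp change',np.abs(w[100:270,240:330]-w2[100:270,240:330]).mean())
s=manip.observe(); print(s['time'],s['tool_pos'],np.abs(s['joint_vel']).max(),s['width'])
E
```

```text
[[208, 0, 103, 131, 5697], [378, 1, 102, 190, 12420], [482, 2, 31, 24, 329], [353, 3, 207, 396, 29015], [208, 14, 26, 39, 682], [223, 131, 75, 116, 3535], [315, 166, 8, 18, 113], [242, 241, 28, 17, 359], [183, 270, 31, 20, 254]]
wrist lamp change 1.537843137254902
17.8167 [ 0.45496824 -0.0669303   0.12657752] 0.0017249803665178361 0.18963355238595228
```

```bash
python3 -c "
from bench import manip; print(manip.hand_in())"
```

```text
the job is handed in; nothing more can be done
None
```

The job is handed in, at about 18 s on the robot's clock. The lid is on the dish, and the lamp is held at a slant with its beam on the middle of the dish.

**Lid:** I lowered it in small steps until it touched the rim with about 7 N, then let go. The scene and wrist pictures showed it level and centred, with its outline where a fully seated lid on an unmoved dish should be.

**Lamp:** The arm moves turn the tool only about the vertical, so it could not tip the lamp directly. I lifted the lamp part-way out of the middle bore and leaned it against the bore's rim, so it turned between the finger pads. Then I gripped it harder (35 N) and drew it clear.

**Last checks:**
- **Lamp pose:** the lamp slants about 43.7° from upright. The lens is about 95 mm from the dish middle, and the beam axis passes about 1 mm from it. These figures were taken just before a settling of about 1 mm. The tilt is measured, but the lens position assumes the grip point is 94.5 mm from the lens. In the scene view the drawn lens outline sat about 1 pixel (roughly 1.5 mm) off the real lens.
- **Steadiness:** the arm was still and the lamp had not slipped in the grip.
- **Everything else:** comparing the scene before and after showed changes only at the arm, the lamp's bore, the lid's old spot and the dish. The punch, the paint pen and the other items show no movement in that view, though the arm hides part of it.

No check failed.

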